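Wind and start the clockwork dough timer

ROBOT

A 7-joint arm with a two-finger parallel gripper is mounted at the origin on a cart in front of the work surface, level with it; the furniture and walls round the work are solid. World frame = base frame: x ahead of the robot, y to its left, z up, the work surface at z = 0. Lengths are in m, angles in rad, forces in N, time in s.
With the tool pointing down it reaches from about 0.35 to 0.9 m from the base axis. Payload 19.9 kg.
Tool frame: the origin (TCP) lies between the finger pads; the fingertips stand 22 mm ahead of it and the grasp point (between the pads) lies 3 mm ahead of it; z points along the fingers, y is the direction in which the jaws open and shut (so a half turn about z gives the same grasp; the last joint's range is limited). The gripper opens to 94 mm and grips with 3 to 60 N. Pads are 16 mm wide; open, the fingers measure 119 mm over their backs; the gripper's body (75 mm by 177 mm) begins 78 mm behind the grasp point.
Start: joints at [1.298, 0.417, -0.01, 1.614, 0.005, 1.111, -0.053], TCP at [0.143, -0.608, 0.203] pointing down, gripper open.
Joint ranges: [-2.81, 2.81], [-0.39, 2.02], [-1.27, 1.25], [0.06, 2.57], [-1.19, 4.33], [0.19, 2], [-2.82, 2.82]. Speed limits (rad/s): [1.89, 1.89, 2.39, 2.39, 3.01, 3.01, 3.01].

INTERFACE

Orientations are given as a rotation vector (axis times angle).
In Python, from workcell import r gives the robot as it stands.
- The arm moves only by the shell command python3 -m pendant 'ROWS' [OPENING]. ROWS is a JSON object of lists of equal length, an entry for each row: "delta_pos": the shift along the tool's x, y, z in mm, a list of three; "dr": the turn, a rotation vector about the tool's x, y, z in rad, a list of three. A call has 1 to 8 rows; each row shifts and turns the commanded pose from where the row before left it, along the tool's axes as they then stand; what a row does not reach is not made up. A row lasts 1/8 s, in which the tool goes at most 62.5 mm and 10.7 degrees, less where a joint would pass 70% of its speed; a pose out of reach is approached as far as the arm can. A call is refused whole if a number of a shift passes 62.5 or a number of a turn 0.188, either way. A call with a gripper value outside its range is refused whole. OPENING is the opening in per cent of the stroke, from 0 (shut) to 100 (fully open), set as the call begins (- or left out, the last holds). The fingers move at their own pace and stop on an object; the grip force is fixed at half the most. Time passes only in rows, so rows that do not move let the fingers close. It gives the time, the measured TCP pose, the force and the opening at its end, in the units of the state.
- r.read_state(): the state, without advancing time (a new reading comes with each control period).
- r.grab_frame(name): name is "side" or "top" or "wrist"; returns the picture (400x640x3 uint8, red, green, blue); there is no depth.
- r.camera_params(name): a dict with "mtx" (3x3 intrinsics, pixels), "world_from_camera" (4x4, takes a point from camera to world coordinates). Camera axes: x right, y down, z forward; pixel columns grow to the right and rows downward; lengths in m; the calibration is good to about 2 mm. A picture is of the moment at which its call begins: read the wrist's pose just before it. camera_params takes no time and is no camera call; for the wrist camera it gives the pose at the moment of the call.
- r.sign_off(): hands the job in, once; it reports no verdict.
The state is a dict: "time": time; "joint_pos": joint angles; "dq": joint speeds; "effort": joint torques, N m; "ee_pos": TCP position; "orientation": TCP orientation; "ft_force": force on the tool from outside, world axes, zero at the start; "torque": the same for the moment, N m; "gripper_width": finger opening in m.
Only numpy, scipy, OpenCV 4.12 (cv2) and the standard library are available. Lean on these libraries where they do the work, as an engineer would, in place of code of your own. Each camera call takes 0.05 s, during which the arm holds its last target. There are 200 camera calls.

TASK

The dough needs its resting time: wind the clockwork bench timer by turning its four-winged key clockwise, a part turn at a time, until the gauge pointer stands between the two studs and not past them. Then start the timer by pushing the lever on its top fully over to the other side. Leave the jar, the spice bottle and the ring cutter beside it where they stand.

Things in the scene. Friction and masses are not known exactly. Their poses are not given: they have to be found in the camera images.
- timer: Clockwork bench timer fixed to the table: desk-like aluminium case 150 wide (y), 197 deep (x), on a black foot plate 212x166 mm. Origin: on the underside; z up, x to its back, front (-x) towards the robot. From the front lip (x -85, 40 high) a flat face rises backwards at 25 deg from level to a flat ridge 110 high (x 65 to 112). The face's normal, the key's axis, leans 25 deg from vertical to -x.
- key_grip (a point): Grip centre of the steel winding key high on the face: on its axis, 45 mm out from the face, at x 7, y 0, z 132 mm of the timer. Four equal wings in a cross, 54 mm tip to tip, 18 wide, flat ends, 26 deep along the axis (13 either side of here). Grip across two opposite tips, any quarter turn; corners reach 29 mm from the axis. z: out along the axis; x, y: along the wings, turning with the key.
- winding_key (a joint): Turn of the key, rad, growing clockwise seen facing the face; at 0 the wings point up/down the slope and to the sides. Starts at 0.2 to 1.4. Pointer between the studs from 3.9 to 4.7 (middle 4.3); above 4.9 overwound; hard stop 5.6. Takes 0.11 N m plus 0.015 N m per rad against the mainspring; let go, it stays (a catch holds the spring).
- gauge_pointer (a joint): Black gauge pointer, turns clockwise with the key by half the key's angle (rad): between the studs from 1.95 to 2.35. At 0 it points left (78 deg anticlockwise from up-slope).
- gauge_centre (a point): Centre of the white round gauge, 84 mm across, on the face 73 mm down the slope from the key. Two dark studs, 9 mm high, at its upper right edge (37 mm from here, 33 and 56 deg clockwise from up-slope) bound the range 'wound'.
- start_lever (a joint): Start lever, rad: 0 (stop) leaning 0.5 rad from upright to the timer's left (+y of the timer), 1.0 (run) leaning 0.5 rad to its right (-y); it stays where it is left and needs about 1.5 N at the ball. Starts between 0 and 0.12. Counts as started above 0.75.
- lever_ball (a point): Centre of the black ball, 20 mm across, at the top of the start lever, 48 mm from its pivot; the pivot is at x = 92, y = 0, z = 112 mm of the timer, its axis along the timer's x. The rod below the ball is 8 mm thick.
- flour_jar: Glass jar with a yellow lid, 65 mm wide, 120 mm high, standing to the left of the timer; origin at the centre of its underside. Not to be disturbed.
- spice_a: Spice bottle with a black cap, 45 mm wide, 105 mm high, standing to the right of the timer; origin at the centre of its underside. Not to be disturbed.
- ring_cutter_0: Steel ring cutter, 66 mm wide, 32 mm high, lying to the right front of the timer; origin at the centre of its underside. Not to be disturbed.

How it is judged:
By the outcome, as a careful person would: the job done as asked, in the order asked, and still so for the second after the job is handed in, with the robot touching nothing.
It also fails if it takes over 59 s, if anything falls off the work surface, if the arm or the gripper's body presses on something with over 40 N, if the wrist force passes 120 N, or if a joint passes its speed limit or range.

## Working session

There is one attempt and no reset: what is moved stays moved. The work goes in short steps, Python scripts to look and compute and a shell command to move; the robot and the scene stay as the last step left them, time stands still between calls to the robot, and variables do not carry over. Pictures are saved under pics/ and viewed, about 8 in all and at most 12, crops included, and the job is handed in when it is done.

```bash
mkdir -p pics; ls; python3 - <<'E'
from workcell import r
import cv2,numpy as np
s=r.read_state();print(s)
for n in("top","side"):
    im=r.grab_frame(n);cv2.imwrite(f"pics/{n}0.png",im[:,:,::-1]);p=r.camera_params(n);print(n,p)
E
```

```text
pics
{'time': 0.0, 'joint_pos': array([ 1.29850934,  0.41797965, -0.01031853,  1.61416265,  0.00471166,
        1.11070503, -0.05299796]), 'dq': array([ 0.00048518, -0.00273504,  0.00153707, -0.00084042, -0.00125687,
        0.00093548,  0.00052129]), 'effort': array([-5.74646638e-04, -8.51265836e+01,  6.39358498e-01, -4.25991511e+01,
       -4.88439936e-02,  1.84814731e-02,  2.15214518e-04]), 'ee_pos': array([ 0.14287102, -0.60806168,  0.20252652]), 'orientation': array([-3.11949431e+00, -3.61622457e-01,  3.71454725e-04]), 'ft_force': array([0.36367   , 0.06336544, 0.91790383]), 'torque': array([-0.03977781,  0.02524933,  0.01080117]), 'gripper_width': 0.0941493322925106}
top {'mtx': array([[478.28431268,   0.        , 323.80913889],
       [  0.        , 478.28431268, 193.68927803],
       [  0.        ,   0.        ,   1.        ]]), 'world_from_camera': array([[-0.01763286, -0.9892219 ,  0.1453586 ,  0.39423275],
       [-0.99959576,  0.0141983 , -0.02463195, -0.01366342],
       [ 0.02230262, -0.14573417, -0.98907237,  1.15775702],
       [ 0.        ,  0.        ,  0.        ,  1.        ]])}
side {'mtx': array([[503.91888962,   0.        , 318.15246983],
       [  0.        , 503.91888962, 205.0767113 ],
       [  0.        ,   0.        ,   1.        ]]), 'world_from_camera': array([[-0.99686573,  0.0380965 , -0.06933525,  0.59622601],
       [ 0.07823582,  0.60480536, -0.79252106,  0.78855494],
       [ 0.01174205, -0.79546158, -0.60589025,  0.73086567],
       [ 0.        ,  0.        ,  0.        ,  1.        ]])}
```

View pics/top0.png

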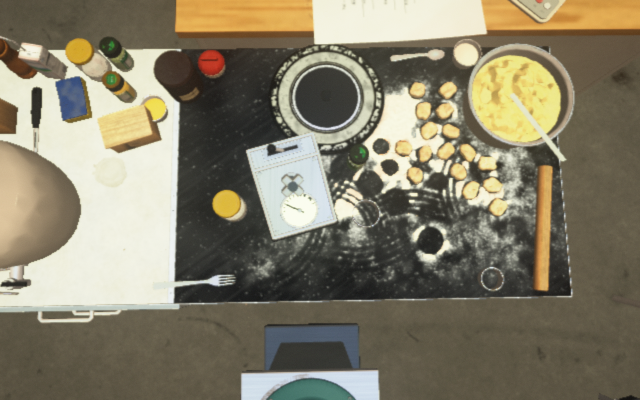

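View pics/side0.png

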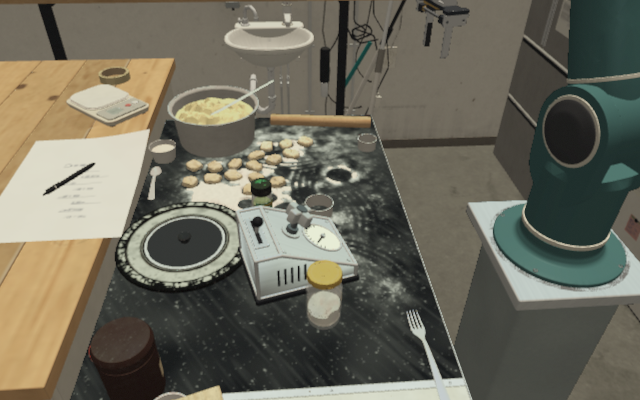

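The top view shows the timer at about (292,187), the key at (292,184), the gauge at (298,210) and the ball at (271,149). The jar is at (229,205), the spice bottle at (358,155) and the ring at (369,213). I'll zoom in.

```bash
python3 - <<'E'
import cv2,numpy as np
a=cv2.imread("pics/top0.png")[128:248,225:385];b=cv2.imread("pics/side0.png")[170:330,225:385]
a=cv2.resize(a,(800,600),interpolation=3);cv2.imwrite("pics/tz.png",a)
cv2.imwrite("pics/sz.png",cv2.resize(b,(600,600),interpolation=3))
E
```

```text
(no output)
```

View pics/tz.png

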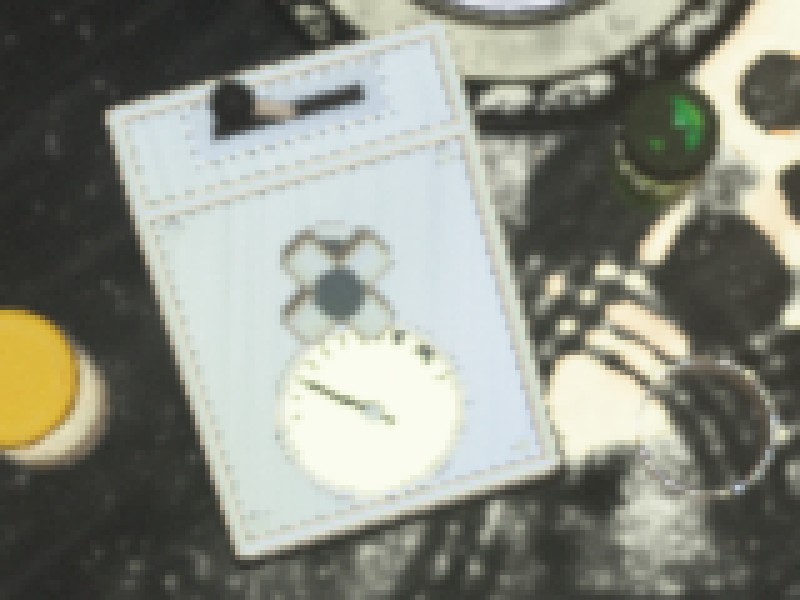

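View pics/sz.png

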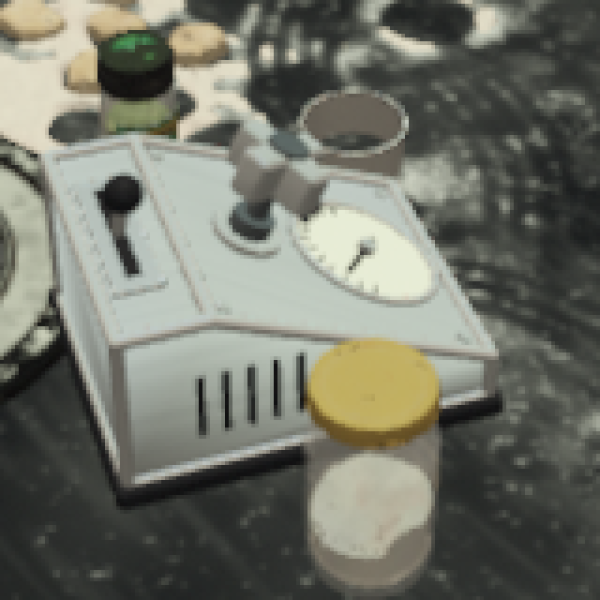

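```bash
cat > h.py <<'E'
import numpy as np
from scipy.optimize import least_squares
from scipy.spatial.transform import Rotation as R
from workcell import r
def proj(n,P,p=None):
    p=p or r.camera_params(n);T=np.linalg.inv(p["world_from_camera"]);c=P@T[:3,:3].T+T[:3,3];q=c@p["mtx"].T
    return q[...,:2]/q[...,2:]
def tw(P,t):  # timer(m)->world
    return R.from_euler('z',t[2]).apply(P)+[t[0],t[1],0]
s25,c25=np.sin(np.deg2rad(25)),np.cos(np.deg2rad(25))
n=np.array([-s25,0,c25]);up=np.array([c25,0,s25]);rt=np.array([0,-1,0.])
G=np.array([.007,0,.132]);F=G-.045*n;GC=F-.073*up
E
python3 - <<'E'
from h import *
M=np.array([[112,75,110],[112,-75,110],[-85,-75,40],[-85,75,40],GC*1000])/1000
top=np.array([[108,112],[440,30],[560,465],[238,557],[370,411]]);top=(top+.5)/5-.5+[225,128]
sid=np.array([[118,345],[45,155],[400,182],[493,355],[366,245]]);sid=(sid+.5)/3.75-.5+[225,170]
pt,ps=r.camera_params("top"),r.camera_params("side")
f=lambda t:np.r_[(proj("top",tw(M,t),pt)-top).ravel(),(proj("side",tw(M,t),ps)-sid).ravel()]
o=least_squares(f,[.55,.05,0.2],loss='soft_l1');t=o.x;print(t,np.round(f(t).reshape(-1,2),1).tolist())
np.save("t.npy",t)
# ray helper: pixel->plane through P0 with normal n (timer frame)
def ray(nm,p,uv,P0):
    Rt=R.from_euler('z',-t[2]);W=p["world_from_camera"];d=W[:3,:3]@np.linalg.solve(p["mtx"],[*uv,1]);o=W[:3,3]
    o=Rt.apply(o-[t[0],t[1],0]);d=Rt.apply(d);return o+d*((P0-o)@n)/(d@n)
for tip,tail,sc,off,nm,p in [((302,380),(370,411),5,(225,128),"top",pt),((348,277),(366,245),3.75,(225,170),"side",ps)]:
    q=[ray(nm,p,(np.array(z)+.5)/sc-.5+off,GC) for z in(tip,tail)];d=q[0]-q[1]
    a=np.arctan2(d@rt,d@up)+np.deg2rad(78);print(nm,"pointer",a,"key",2*a)
for z in[(302,250),(378,250),(305,320),(375,320)]:
    d=ray("top",pt,(np.array(z)+.5)/5-.5+[225,128],G+.013*n)-G-.013*n;print("wing",np.arctan2(d@rt,d@up),np.linalg.norm(d))
print("grip",tw(G,t),"ball0",tw(np.array([.092,.048*s25*0+.048*np.sin(.45),.112+.048*np.cos(.45)]),t),"axis",R.from_euler('z',t[2]).apply(n))
for nm,px,h in[("jar",(229,205),.12),("spice",(358,154),.105),("ring",(369,213),.032)]:
    W=pt["world_from_camera"];d=W[:3,:3]@np.linalg.solve(pt["mtx"],[*px,1]);o=W[:3,3];print(nm,o+d*(h-o[2])/d[2])
E
```

```text
[0.55827649 0.02865074 0.2571718 ] [[1.1, 0.8], [-0.7, -0.0], [-2.1, -0.3], [0.3, -1.4], [-0.3, -0.3], [0.1, -1.7], [1.8, -0.4], [-1.3, 0.2], [0.3, -0.5], [0.1, 2.0]]
top pointer 0.5143870186186371 key 1.0287740372372742
side pointer 0.42874344102262874 key 0.8574868820452575
wing -0.38301746901288314 0.024924962426362808
wing 0.9922224420014555 0.02619373693286945
wing -1.9858715731002983 0.017619407833613134
wing 2.445706824036764 0.020059904920297956
grip [0.56504628 0.03043117 0.132     ] ball0 [0.64194057 0.07224234 0.15522146] axis [-0.40871969 -0.10749143  0.90630779]
jar [0.52482969 0.16730575 0.12      ]
spice [ 0.63836128 -0.11864693  0.105     ]
ring [ 0.51187436 -0.14803308  0.032     ]
```

```bash
cat >> h.py <<'E'
def goal(P,k,t,rows=None):
    """tool shift (mm, now frame) to world P; turn (tool frame) to jaw angle k about key axis"""
    s=r.read_state();R0=R.from_rotvec(s["orientation"]);Rt=R.from_euler('z',t[2])
    z=-n;y=up*np.cos(k)+rt*np.sin(k);R1=Rt*R.from_matrix(np.c_[np.cross(y,z),y,z])
    d=R0.inv().apply(P-s["ee_pos"])*1000;w=(R0.inv()*R1).as_rotvec()
    print("shift",d.round(1),"turn",w.round(3),"shift after turn",R1.inv().apply(P-s["ee_pos"]).round(4)*1000,"q",s["joint_pos"].round(2),"t",s["time"]);return d,w
E
python3 - <<'E'
from h import *
t=np.load("t.npy")
d,w=goal(tw(G+.13*n,t),1.0-np.pi/2,t)
print(d/13,w/13,np.linalg.norm(d/13),np.linalg.norm(w))
E
```

```text
shift [ 502.1 -523.6  -46.7] turn [-0.466  0.261 -2.127] shift after turn [166.  685.8 175.2] q [ 1.3   0.42 -0.01  1.61  0.    1.11 -0.05] t 0.1
[ 38.62316402 -40.28062854  -3.59296479] [-0.03581041  0.02006937 -0.16363881] 55.9212592045397 2.1932207203949328
```

```bash
python3 -m pendant '{"delta_pos":[[20,-20,-20],[36,-37,-5],[36,-37,-5],[36,-37,-5],[36,-37,-5],[36,-37,-5],[36,-37,-5],[36,-37,-5]],"dr":[[0,0,0],[0,0,0],[0,0,0],[0,0,0],[0,0,0],[0,0,0],[0,0,0],[0,0,0]]}' 100
python3 -m pendant '{"delta_pos":[[36,-37,0],[36,-37,0],[36,-37,0],[36,-37,0],[36,-37,0],[36,-37,0],[0,0,0],[0,0,0]],"dr":[[0,0,0],[0,0,0],[0,0,0],[0,0,0],[0,0,0],[0,0,0],[0,0,0],[0,0,0]]}'
python3 - <<'E'
from h import *
t=np.load("t.npy")
d,w=goal(tw(G+.13*n,t),1.0-np.pi/2,t);print(w/13)
E
```

```text
time: 1.1
ee_pos: [0.3444, -0.273, 0.2583]
orientation: [3.121, 0.362, -0.0]
ft_force: [0.7, 0.3, 0.2]
gripper_width: 0.094
time: 2.1
ee_pos: [0.5031, -0.0095, 0.2578]
orientation: [-3.121, -0.362, 0.001]
ft_force: [-0.8, -0.5, -0.1]
gripper_width: 0.0938
shift [ 14.6 -23.3   8. ] turn [-0.466  0.262 -2.127] shift after turn [13.6 21.1 13.6] q [ 0.47  0.18 -0.57  1.83  0.11  1.16 -1.48] t 2.1
[-0.03583731  0.02017596 -0.16361793]
```

```bash
python3 -m pendant '{"delta_pos":[[0,0,0],[0,0,0],[0,0,0],[0,0,0],[0,0,0],[0,0,0],[0,0,0],[0,0,0]],"dr":[[-0.036,0.02,-0.164],[-0.036,0.02,-0.164],[-0.036,0.02,-0.164],[-0.036,0.02,-0.164],[-0.036,0.02,-0.164],[-0.036,0.02,-0.164],[-0.036,0.02,-0.164],[-0.036,0.02,-0.164]]}' 
python3 -m pendant '{"delta_pos":[[0,0,0],[0,0,0],[0,0,0],[0,0,0],[0,0,0],[7,11,7],[7,10,7],[0,0,0]],"dr":[[-0.036,0.02,-0.164],[-0.036,0.02,-0.164],[-0.036,0.02,-0.164],[-0.036,0.02,-0.164],[-0.036,0.02,-0.164],[0,0,0],[0,0,0],[0,0,0]]}'
python3 - <<'E'
from h import *
import cv2
t=np.load("t.npy")
d,w=goal(tw(G+.13*n,t),1.0-np.pi/2,t)
p=r.camera_params("wrist");im=r.grab_frame("wrist")
cv2.imwrite("pics/w1.png",im[:,:,::-1]);np.savez("w1.npz",**p)
k=1.0
P=np.array([G+.013*n+.027*(up*np.cos(k+i*np.pi/2)+rt*np.sin(k+i*np.pi/2)) for i in range(4)]+[GC,G,F])
print(proj("wrist",tw(P,t),p).round(0).tolist())
E
```

```text
time: 3.1
ee_pos: [0.5029, -0.0105, 0.2582]
orientation: [2.05, 2.022, 0.259]
ft_force: [-0.5, -0.0, -0.3]
gripper_width: 0.0938
time: 4.1
ee_pos: [0.5116, 0.0166, 0.2495]
orientation: [0.997, 2.578, 0.357]
ft_force: [-0.6, 0.2, 0.1]
gripper_width: 0.0939
shift [-0.3  0.2 -0.2] turn [-0.     0.002  0.005] shift after turn [-0.3  0.2 -0.2] q [ 0.54 -0.06 -0.54  2.15 -0.22  0.63  0.97] t 4.1
[[320.0, 229.0], [295.0, 205.0], [320.0, 179.0], [346.0, 205.0], [269.0, 160.0], [320.0, 202.0], [320.0, 192.0]]
```

View pics/w1.png

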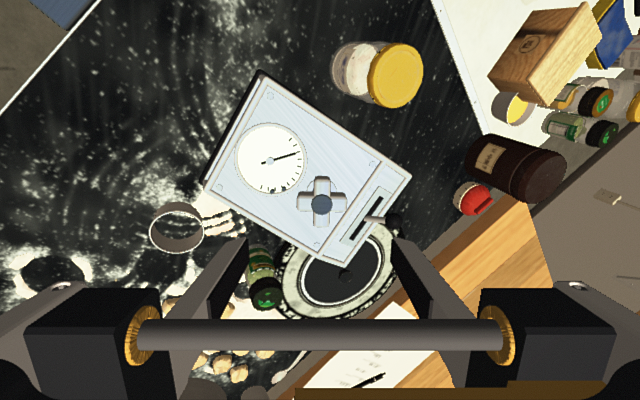

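The wrist view shows the key at (321,203), with its wings lined up with the jaws and within about 1 px of the prediction. Next I'll descend and grip.

```bash
python3 -m pendant '{"delta_pos":[[0,0,30],[0,0,30],[0,0,30],[0,0,25],[0,0,12],[0,0,0]],"dr":[[0,0,0],[0,0,0],[0,0,0],[0,0,0],[0,0,0],[0,0,0]]}' 
python3 -m pendant '{"delta_pos":[[0,0,0],[0,0,0],[0,0,0],[0,0,0],[0,0,0],[0,0,0]],"dr":[[0,0,0],[0,0,0],[0,0,0],[0,0,0],[0,0,0],[0,0,0]]}' 50
```

```text
time: 4.9
ee_pos: [0.5638, 0.0302, 0.1344]
orientation: [0.997, 2.579, 0.358]
ft_force: [-0.7, -0.2, -0.0]
gripper_width: 0.0936
time: 5.65
ee_pos: [0.5648, 0.0312, 0.1353]
orientation: [0.995, 2.577, 0.36]
ft_force: [1.8, 5.3, 6.1]
gripper_width: 0.0536
```

```bash
python3 -m pendant '{"delta_pos":[[0,0,0],[0,0,0],[0,0,0],[0,0,0]],"dr":[[0,0,0.1],[0,0,0.15],[0,0,0.15],[0,0,0]]}' 0
python3 -m pendant '{"delta_pos":[[0,0,0],[0,0,0],[0,0,0],[0,0,0],[0,0,0],[0,0,0],[0,0,0],[0,0,0]],"dr":[[0,0,0.15],[0,0,0.175],[0,0,0.175],[0,0,0.175],[0,0,0.175],[0,0,0.175],[0,0,0.175],[0,0,0]]}'
python3 - <<'E'
from h import *
import cv2
t=np.load("t.npy");s=r.read_state();print(s["torque"])
goal(tw(G+.003*n,t),1+1.6-np.pi/2,t)
cv2.imwrite("pics/w2.png",r.grab_frame("wrist")[:,:,::-1])
E
```

```text
time: 6.15
ee_pos: [0.5648, 0.0313, 0.1353]
orientation: [1.514, 2.364, 0.46]
ft_force: [3.1, 5.3, 5.0]
gripper_width: 0.0535
time: 7.15
ee_pos: [0.5652, 0.0314, 0.1355]
orientation: [2.767, 1.173, 0.664]
ft_force: [6.1, 3.6, 4.0]
gripper_width: 0.0536
[ 1.45096838 -0.79748104  0.47949323]
shift [-2.  -0.2  0. ] turn [ 0.003 -0.002  0.003] shift after turn [-2.  -0.1  0. ] q [ 0.05  0.21 -0.12  2.17 -0.17  0.33 -0.69] t 7.15
```

```bash
python3 -m pendant '{"delta_pos":[[0,0,0],[0,0,0],[0,0,0],[0,0,0],[0,0,0],[0,0,0]],"dr":[[0,0,0],[0,0,0],[0,0,0],[0,0,0],[0,0,0],[0,0,0]]}' 100
python3 -m pendant '{"delta_pos":[[0,0,0],[0,0,0],[0,0,0],[0,0,0],[0,0,0],[0,0,0],[0,0,0],[0,0,0]],"dr":[[0,0,-0.175],[0,0,-0.175],[0,0,-0.175],[0,0,-0.175],[0,0,-0.175],[0,0,-0.175],[0,0,-0.175],[0,0,-0.175]]}'
python3 -m pendant '{"delta_pos":[[0,0,0],[0,0,0]],"dr":[[0,0,-0.17],[0,0,0]]}'
python3 - <<'E'
from h import *
import cv2
t=np.load("t.npy")
goal(tw(G+.003*n,t),2.6-np.pi,t)
p=r.camera_params("wrist");im=r.grab_frame("wrist")[:,:,::-1]
cv2.imwrite("pics/w3.png",im);np.savez("w3.npz",**p)
ks=[3.9,4.3,4.7]
print(proj("wrist",tw(np.array([GC,G]+[GC+.03*(up*np.cos(a/2-1.361)+rt*np.sin(a/2-1.361)) for a in[2.6]+ks]),t),p).round(0).tolist())
E
```

```text
time: 7.95
ee_pos: [0.5641, 0.0307, 0.1346]
orientation: [2.766, 1.176, 0.661]
ft_force: [-0.1, -0.0, -0.5]
gripper_width: 0.0941
time: 8.95
ee_pos: [0.5641, 0.0306, 0.1346]
orientation: [1.251, 2.487, 0.408]
ft_force: [0.4, 0.4, 0.4]
gripper_width: 0.0943
time: 9.2
ee_pos: [0.5641, 0.0304, 0.1346]
orientation: [1.038, 2.565, 0.366]
ft_force: [-0.4, 0.1, 0.1]
gripper_width: 0.094
shift [-0.1 -0.3 -0.3] turn [0.    0.002 0.003] shift after turn [-0.1 -0.3 -0.3] q [ 0.39  0.24 -0.49  2.16  0.1   0.34  0.64] t 9.2
[[241.0, 181.0], [320.0, 248.0], [275.0, 198.0], [259.0, 214.0], [252.0, 216.0], [245.0, 217.0]]
```

View pics/w3.png

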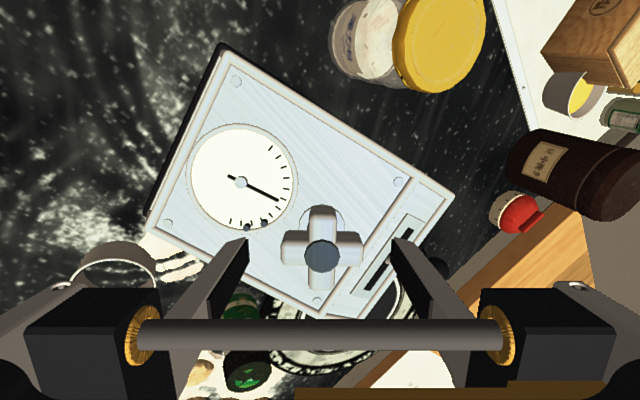

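The pointer runs from (241,182) to (278,198), so the key is at about 2.5. The studs are near (264,221) and (246,226). Second stroke: +1.75.

```bash
python3 -m pendant '{"delta_pos":[[0,0,0],[0,0,0],[0,0,0],[0,0,0],[0,0,0],[0,0,0]],"dr":[[0,0,0],[0,0,0],[0,0,0],[0,0,0],[0,0,0],[0,0,0]]}' 0
python3 -m pendant '{"delta_pos":[[0,0,0],[0,0,0],[0,0,0],[0,0,0],[0,0,0],[0,0,0],[0,0,0],[0,0,0]],"dr":[[0,0,0.125],[0,0,0.175],[0,0,0.175],[0,0,0.175],[0,0,0.175],[0,0,0.175],[0,0,0.175],[0,0,0.175]]}'
python3 -m pendant '{"delta_pos":[[0,0,0],[0,0,0],[0,0,0],[0,0,0]],"dr":[[0,0,0.175],[0,0,0.125],[0,0,0.1],[0,0,0]]}'
python3 - <<'E'
from h import *
t=np.load("t.npy");goal(tw(G+.003*n,t),2.6+1.75-np.pi,t)
E
python3 -m pendant '{"delta_pos":[[0,0,0],[0,0,0],[0,0,0],[0,0,0],[0,0,0],[0,0,0]],"dr":[[0,0,0],[0,0,0],[0,0,0],[0,0,0],[0,0,0],[0,0,0]]}' 100
python3 -m pendant '{"delta_pos":[[0,0,-20],[0,0,-40],[0,0,-40],[0,0,-30],[0,0,0]],"dr":[[0,0,0],[0,0,0],[0,0,0],[0,0,0],[0,0,0]]}'
python3 - <<'E'
from h import *
import cv2
t=np.load("t.npy")
goal(tw(G+.133*n,t),2.6+1.75-np.pi,t)
p=r.camera_params("wrist");im=r.grab_frame("wrist")[:,:,::-1]
cv2.imwrite("pics/w4.png",im);np.savez("w4.npz",**p)
print(proj("wrist",tw(np.array([GC,G]+[GC+.03*(up*np.cos(a/2-1.361)+rt*np.sin(a/2-1.361)) for a in[3.9,4.3,4.7]]),t),p).round(0).tolist())
E
```

```text
time: 10.0
ee_pos: [0.5647, 0.0314, 0.1351]
orientation: [1.035, 2.565, 0.368]
ft_force: [3.9, 5.4, 0.7]
gripper_width: 0.0534
time: 11.0
ee_pos: [0.5652, 0.0316, 0.1354]
orientation: [2.587, 1.445, 0.641]
ft_force: [8.5, 3.5, -1.7]
gripper_width: 0.0535
time: 11.5
ee_pos: [0.5654, 0.0315, 0.1355]
orientation: [2.895, 0.932, 0.679]
ft_force: [8.7, 3.4, -1.6]
gripper_width: 0.0538
shift [-2.2  0.2 -0.1] turn [ 0.002 -0.003  0.004] shift after turn [-2.2  0.2 -0.1] q [ 0.01  0.21 -0.08  2.17 -0.2   0.33 -0.84] t 11.5
time: 12.25
ee_pos: [0.5641, 0.0306, 0.1346]
orientation: [2.896, 0.934, 0.675]
ft_force: [0.2, -0.4, -0.4]
gripper_width: 0.0941
time: 12.88
ee_pos: [0.5112, 0.0166, 0.2546]
orientation: [2.893, 0.933, 0.68]
ft_force: [0.3, 0.0, 0.6]
gripper_width: 0.0937
shift [-1.5 -0.2  1.6] turn [ 0.004 -0.004  0.005] shift after turn [-1.5 -0.2  1.6] q [ 0.03 -0.07 -0.05  2.16 -0.17  0.63 -0.86] t 12.875
[[299.0, 243.0], [319.0, 201.0], [318.0, 230.0], [320.0, 234.0], [322.0, 238.0]]
```

View pics/w4.png

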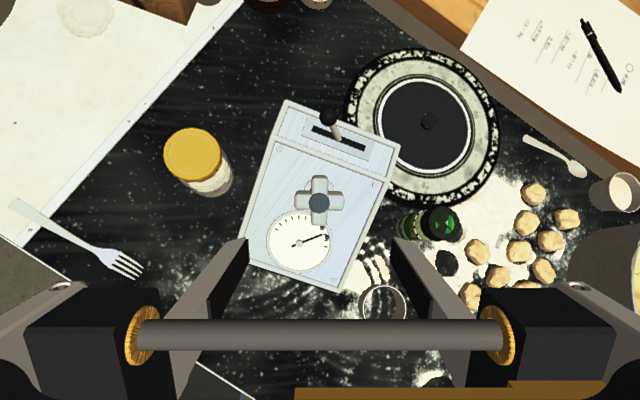

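```bash
python3 - <<'E'
from h import *
import cv2
t=np.load("t.npy")
im=cv2.imread("pics/w4.png")[95:295,230:410];cv2.imwrite("pics/w4z.png",cv2.resize(im,(540,600),interpolation=3))
B=lambda y,h:tw(np.array([.092,y,.157])+h*n,t)
goal(B(.065,.09),np.pi/2,t)
E
```

```text
shift [104.2 -29.1  56.7] turn [ 0.002 -0.002  0.367] shift after turn [ 86.9 -64.5  56.6] q [ 0.03 -0.07 -0.05  2.16 -0.17  0.63 -0.86] t 12.925
```

View pics/w4z.png

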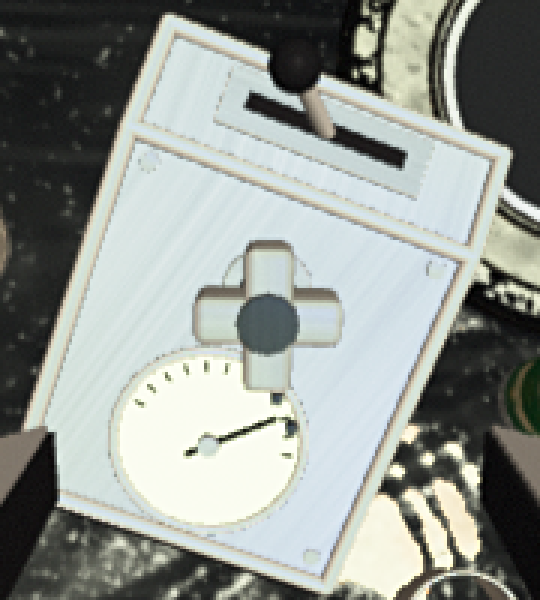

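The pointer lies between the two studs, so winding is done. In the crop the tip is at (283,416) and the studs are at (276,398) and (291,427). Now the lever, with the fingers shut.

```bash
python3 -m pendant '{"delta_pos":[[0,0,0],[0,0,0],[22,-16,0],[22,-16,0],[22,-16,0],[21,-16,0],[0,0,28],[0,0,28]],"dr":[[0,0,0.183],[0,0,0.183],[0,0,0],[0,0,0],[0,0,0],[0,0,0],[0,0,0],[0,0,0]]}' 0
python3 -m pendant '{"delta_pos":[[0,0,0],[0,0,0]],"dr":[[0,0,0],[0,0,0]]}'
python3 - <<'E'
from h import *
import cv2
t=np.load("t.npy")
B=lambda y,h:tw(np.array([.092,y,.157])+h*n,t)
goal(B(.065,.008),np.pi/2,t);goal(B(-.004,.008),np.pi/2,t)
p=r.camera_params("wrist");im=r.grab_frame("wrist")[:,:,::-1];cv2.imwrite("pics/w5.png",im)
L=np.array([[.092,.048*np.sin(.5-q),.112+.048*np.cos(.5-q)] for q in(0,.1)]);print(proj("wrist",tw(L,t),p))
E
```

```text
time: 13.92
ee_pos: [0.5939, 0.1054, 0.2364]
orientation: [-2.99, -0.389, -0.663]
ft_force: [0.4, -0.1, -0.6]
gripper_width: 0.0172
time: 14.18
ee_pos: [0.5935, 0.1049, 0.2385]
orientation: [-2.99, -0.388, -0.664]
ft_force: [0.8, -0.3, -0.6]
gripper_width: 0.0004
shift [ 0.4 -0.3 82.2] turn [ 0.001 -0.001  0.001] shift after turn [ 0.4 -0.2 82.2] q [-0.04  0.12 -0.19  2.    0.02  0.59 -1.55] t 14.175
shift [ 0.3 68.7 82.3] turn [ 0.001 -0.001  0.001] shift after turn [ 0.4 68.8 82.2] q [-0.04  0.12 -0.19  2.    0.02  0.59 -1.55] t 14.175
[[362.54166746 210.23813902]
 [367.32426549 209.90788694]]
```

View pics/w5.png

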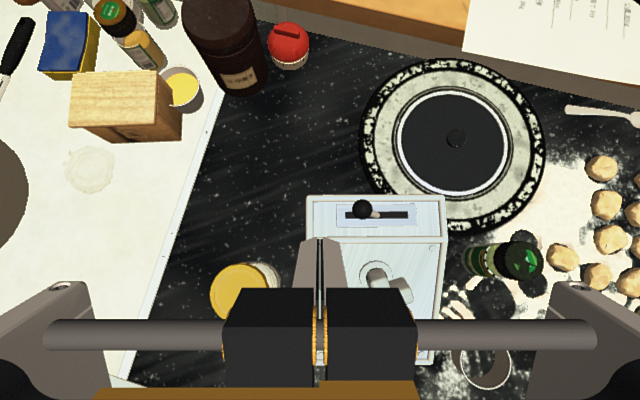

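The ball is at (362,209), as predicted, and the closed fingers are clear of it to the left. I'll descend and push.

```bash
python3 -m pendant '{"delta_pos":[[0,0,20],[0,0,30],[0,0,22],[0,0,10],[0,0,0]],"dr":[[0,0,0],[0,0,0],[0,0,0],[0,0,0],[0,0,0]]}'
python3 -m pendant '{"delta_pos":[[0,10,0],[0,10,0],[0,10,0],[0,10,0],[0,10,0],[0,10,0],[0,0,0]],"dr":[[0,0,0],[0,0,0],[0,0,0],[0,0,0],[0,0,0],[0,0,0],[0,0,0]]}'
python3 -m pendant '{"delta_pos":[[0,5,0],[0,3,0],[0,0,0]],"dr":[[0,0,0],[0,0,0],[0,0,0]]}'
python3 - <<'E'
from h import *
t=np.load("t.npy");goal(tw(np.array([.092,-.004,.157])+.008*n,t),np.pi/2,t)
E
```

```text
time: 14.85
ee_pos: [0.6273, 0.1135, 0.1644]
orientation: [-2.99, -0.388, -0.665]
ft_force: [-1.0, -0.3, 0.2]
gripper_width: 0.0001
time: 15.72
ee_pos: [0.6427, 0.0545, 0.1641]
orientation: [-2.991, -0.386, -0.665]
ft_force: [0.7, 1.4, 0.4]
gripper_width: 0.0006
time: 16.1
ee_pos: [0.6446, 0.0477, 0.1642]
orientation: [-2.99, -0.388, -0.665]
ft_force: [-0.3, 0.4, -0.5]
gripper_width: 0.0002
shift [0.3 0.5 0.1] turn [ 0.001 -0.001  0.001] shift after turn [0.3 0.5 0.1] q [ 0.1   0.3  -0.21  1.97 -0.01  0.45 -1.39] t 16.1
```

```bash
for i in 1 2 ; do python3 -m pendant '{"delta_pos":[[0,2.5,0],[0,0,0]],"dr":[[0,0,0],[0,0,0]]}'|grep -E "force|ee_pos"; done
python3 - <<'E'
from h import *
import cv2
t=np.load("t.npy")
for nm in("side","top"):
    im=r.grab_frame(nm)[:,:,::-1];cv2.imwrite(f"pics/{nm}2.png",im)
    L=np.array([[.092,.048*np.sin(.5-q),.112+.048*np.cos(.5-q)] for q in(0,.5,.8,1.)]);print(proj(nm,tw(L,t)).round(1).tolist())
im=cv2.imread("pics/side2.png")[170:290,225:385];cv2.imwrite("pics/s2z.png",cv2.resize(im,(800,600),interpolation=3))
E
```

```text
ee_pos: [0.6452, 0.0452, 0.1642]
ft_force: [0.1, -1.1, -0.1]
ee_pos: [0.6459, 0.0427, 0.1642]
ft_force: [0.6, -0.2, -0.4]
[[258.7, 220.8], [255.5, 210.8], [253.7, 207.3], [252.8, 206.2]]
[[270.4, 148.5], [280.6, 145.0], [287.0, 143.6], [291.1, 142.9]]
```

View pics/s2z.png

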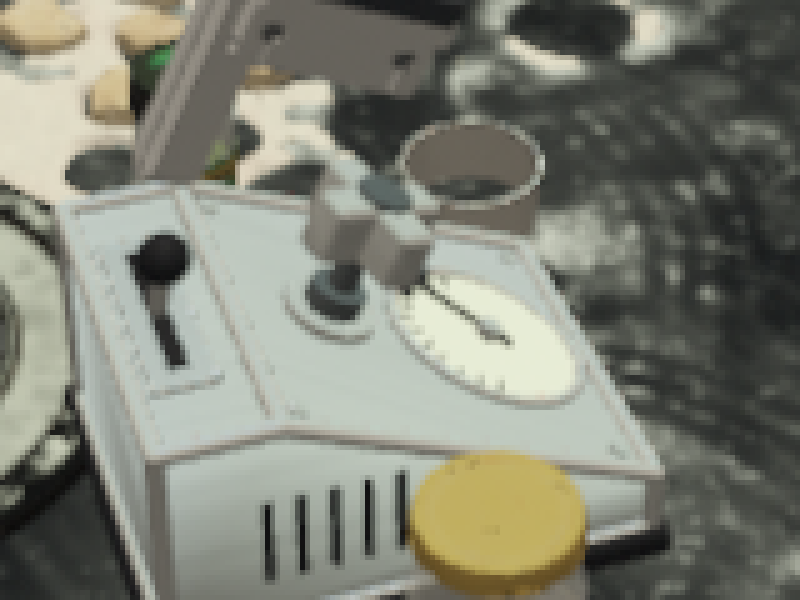

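The ball is at zoom (160,257), so the lever has not moved even though the TCP has passed it. I'll check where the fingers really are with one marked composite.

```bash
python3 - <<'E'
from h import *
import cv2
t=np.load("t.npy");s=r.read_state();Ro=R.from_rotvec(s["orientation"]);tip=s["ee_pos"]+Ro.apply([0,0,.022])
W=np.array([s["ee_pos"],tip,tip+Ro.apply([0,.0125,0]),tip-Ro.apply([0,.0125,0])])
Rz=R.from_euler('z',-t[2]);print("tcp,tip in timer",(Rz.apply(W[:2]-[t[0],t[1],0])*1000).round(1),s["ft_force"],s["time"])
out=[]
for nm,(x,y) in(("side",(205,130)),("top",(230,95)),("wrist",(270,180))):
    im=r.grab_frame(nm)[:,:,::-1].copy();cv2.imwrite(f"pics/{nm}3.png",im);q=proj(nm,W);print(nm,q.round(0).tolist())
    c=cv2.resize(im[y:y+130,x:x+130],(520,520),interpolation=3)
    for i,(u,v) in enumerate(q): cv2.circle(c,(int((u-x)*4),int((v-y)*4)),3,[(0,0,255),(0,255,0),(255,0,255),(255,255,0)][i],-1)
    out.append(cv2.resize(c,(266,266)) if nm=="wrist" else c)
a=np.hstack([cv2.resize(out[0],(400,400)),cv2.resize(out[1],(400,400))]);b=np.zeros((200,800,3),np.uint8);b[:, :200]=cv2.resize(out[2],(200,200))
cv2.imwrite("pics/c3.png",np.vstack([a,b]))
E
```

```text
tcp,tip in timer [[ 88.3  -8.5 164.2]
 [ 97.6  -8.5 144.3]] [ 0.3566895   0.56856979 -0.2668539 ] 16.7
side [[256.0, 206.0], [252.0, 215.0], [250.0, 211.0], [254.0, 219.0]]
top [[285.0, 145.0], [284.0, 143.0], [290.0, 142.0], [279.0, 145.0]]
wrist [[320.0, 248.0], [320.0, 236.0], [337.0, 236.0], [303.0, 236.0]]
```

View pics/c3.png

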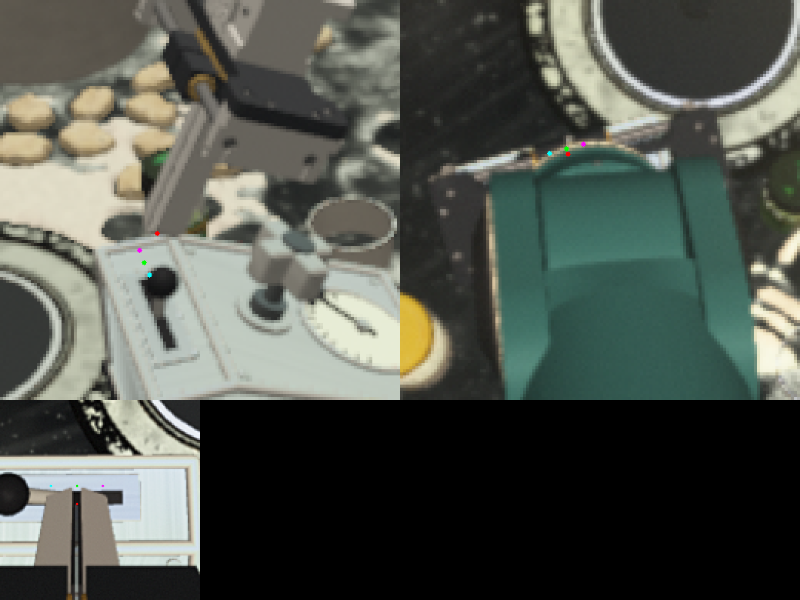

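The side view shows the fingers ending near the TCP, so they skimmed over the ball, which hasn't moved. I'll lift, go back, descend 22 mm deeper and push again while watching the force.

```bash
python3 -m pendant '{"delta_pos":[[0,0,-30],[0,0,-30],[0,-37,0],[0,-37,0],[0,0,30],[0,0,30],[0,0,12],[0,0,0]],"dr":[[0,0,0],[0,0,0],[0,0,0],[0,0,0],[0,0,0],[0,0,0],[0,0,0],[0,0,0]]}'
python3 -m pendant '{"delta_pos":[[0,0,5],[0,0,5],[0,0,0]],"dr":[[0,0,0],[0,0,0],[0,0,0]]}'
for i in 1 2 3 4; do python3 -m pendant '{"delta_pos":[[0,6,0],[0,6,0]],"dr":[[0,0,0],[0,0,0]]}'|grep -E "force|ee_pos"; done
python3 - <<'E'
from h import *
t=np.load("t.npy")
s=r.read_state();print(R.from_euler('z',-t[2]).apply(s["ee_pos"]-[t[0],t[1],0]),s["ft_force"],s["torque"])
E
```

```text
time: 17.85
ee_pos: [0.6317, 0.1158, 0.1528]
orientation: [-2.99, -0.388, -0.663]
ft_force: [0.7, 0.1, 0.2]
gripper_width: 0.0007
time: 18.23
ee_pos: [0.6361, 0.1168, 0.1442]
orientation: [-2.99, -0.388, -0.665]
ft_force: [1.2, 0.1, -1.0]
gripper_width: 0.0003
ee_pos: [0.6392, 0.1047, 0.1444]
ft_force: [0.2, 0.7, 0.8]
ee_pos: [0.6424, 0.0937, 0.1446]
ft_force: [-1.4, 4.2, 4.3]
ee_pos: [0.6453, 0.0817, 0.1443]
ft_force: [-1.2, 2.2, 1.8]
ee_pos: [0.6483, 0.0699, 0.1441]
ft_force: [-0.3, 1.2, 1.8]
[0.09753935 0.01698853 0.14414923] [-0.30191305  1.24833151  1.77231341] [0.22559202 0.35732171 0.08596436]
```

```bash
for i in 1 2 3 4 5; do python3 -m pendant '{"delta_pos":[[0,4,0],[0,0,0]],"dr":[[0,0,0],[0,0,0]]}'|grep -E "force|ee_pos"; done
cat > ball.py <<'E'
from h import *
import cv2
t=np.load("t.npy");s=r.read_state();print("tcp",R.from_euler('z',-t[2]).apply(s["ee_pos"]-[t[0],t[1],0]).round(4),s["ft_force"].round(1),s["time"])
for nm in("side","wrist"):
    p=r.camera_params(nm);im=r.grab_frame(nm);Q=np.arange(0,1.01,.1)
    L=proj(nm,tw(np.array([[.092,.048*np.sin(.5-q),.112+.048*np.cos(.5-q)] for q in Q]),t),p)
    print(nm,[(round(q,1),int(u),int(v),int(cv2.getRectSubPix(im,(5,5),(float(u),float(v))).max(axis=2).mean())) for q,(u,v) in zip(Q,L)])
    cv2.imwrite(f"pics/b_{nm}_{s['time']:.1f}.png",im[:,:,::-1])
E
python3 ball.py
```

```text
ee_pos: [0.6493, 0.066, 0.1441]
ft_force: [-0.5, 0.4, 0.1]
ee_pos: [0.6503, 0.0624, 0.1441]
ft_force: [1.1, -0.7, 1.0]
ee_pos: [0.6513, 0.0585, 0.1442]
ft_force: [-0.8, 0.6, -0.9]
ee_pos: [0.6524, 0.0545, 0.1443]
ft_force: [1.2, 0.7, 0.1]
ee_pos: [0.6529, 0.0528, 0.1442]
ft_force: [-2.7, 9.8, 0.0]
tcp [ 0.0977 -0.0007  0.1442] [-2.7  9.8  0. ] 20.475
side [(np.float64(0.0), 258, 220, 188), (np.float64(0.1), 258, 218, 146), (np.float64(0.2), 257, 216, 108), (np.float64(0.3), 256, 214, 102), (np.float64(0.4), 256, 212, 104), (np.float64(0.5), 255, 210, 113), (np.float64(0.6), 254, 209, 122), (np.float64(0.7), 254, 208, 128), (np.float64(0.8), 253, 207, 133), (np.float64(0.9), 253, 206, 136), (np.float64(1.0), 252, 206, 135)]
wrist [(np.float64(0.0), 282, 256, 42), (np.float64(0.1), 289, 256, 44), (np.float64(0.2), 296, 256, 66), (np.float64(0.3), 303, 256, 140), (np.float64(0.4), 311, 256, 140), (np.float64(0.5), 318, 256, 31), (np.float64(0.6), 326, 256, 141), (np.float64(0.7), 334, 256, 141), (np.float64(0.8), 341, 256, 77), (np.float64(0.9), 348, 256, 27), (np.float64(1.0), 355, 256, 37)]
```

The force rose to 10 N exactly at the expected end of travel, so the lever is on its stop. Now I'll back off, retreat and check with a last picture.

```bash
python3 -m pendant '{"delta_pos":[[0,-4,0],[0,-6,0],[0,0,-30],[0,0,-40],[0,0,-40],[0,0,-30],[0,0,0],[0,0,0]],"dr":[[0,0,0],[0,0,0],[0,0,0],[0,0,0],[0,0,0],[0,0,0],[0,0,0],[0,0,0]]}'
python3 ball.py; python3 - <<'E'
import cv2,glob,numpy as np
f=sorted(glob.glob("pics/b_side*"))[-1];g=sorted(glob.glob("pics/b_wrist*"))[-1];print(f,g)
a=cv2.resize(cv2.imread(f)[160:310,215:365],(400,400),interpolation=3);b=cv2.resize(cv2.imread(g)[100:400],(640,300))
c=np.zeros((600,800,3),np.uint8);c[:400,:400]=a;c[:400,400:]=cv2.resize(cv2.imread(g)[150:350,220:420],(400,400),interpolation=3);c[400:,:320]=cv2.resize(cv2.imread(f),(320,200));c[400:,400:720]=cv2.resize(cv2.imread(g),(320,200))
cv2.imwrite("pics/final.png",c)
E
```

```text
time: 21.58
ee_pos: [0.5933, 0.0459, 0.2705]
orientation: [-2.99, -0.388, -0.664]
ft_force: [0.3, -0.1, -1.2]
gripper_width: 0.0007
tcp [0.0383 0.0077 0.2705] [ 0.3 -0.1 -1.2] 21.575
side [(np.float64(0.0), 258, 220, 195), (np.float64(0.1), 258, 218, 195), (np.float64(0.2), 257, 216, 194), (np.float64(0.3), 256, 214, 192), (np.float64(0.4), 256, 212, 172), (np.float64(0.5), 255, 210, 130), (np.float64(0.6), 254, 209, 81), (np.float64(0.7), 254, 208, 49), (np.float64(0.8), 253, 207, 36), (np.float64(0.9), 253, 206, 33), (np.float64(1.0), 252, 206, 33)]
wrist [(np.float64(0.0), 305, 200, 203), (np.float64(0.1), 309, 200, 213), (np.float64(0.2), 313, 200, 220), (np.float64(0.3), 318, 199, 223), (np.float64(0.4), 322, 199, 223), (np.float64(0.5), 326, 199, 212), (np.float64(0.6), 331, 199, 186), (np.float64(0.7), 335, 199, 141), (np.float64(0.8), 340, 200, 20), (np.float64(0.9), 344, 200, 28), (np.float64(1.0), 347, 200, 32)]
pics/b_side_21.6.png pics/b_wrist_21.6.png
```

View pics/final.png

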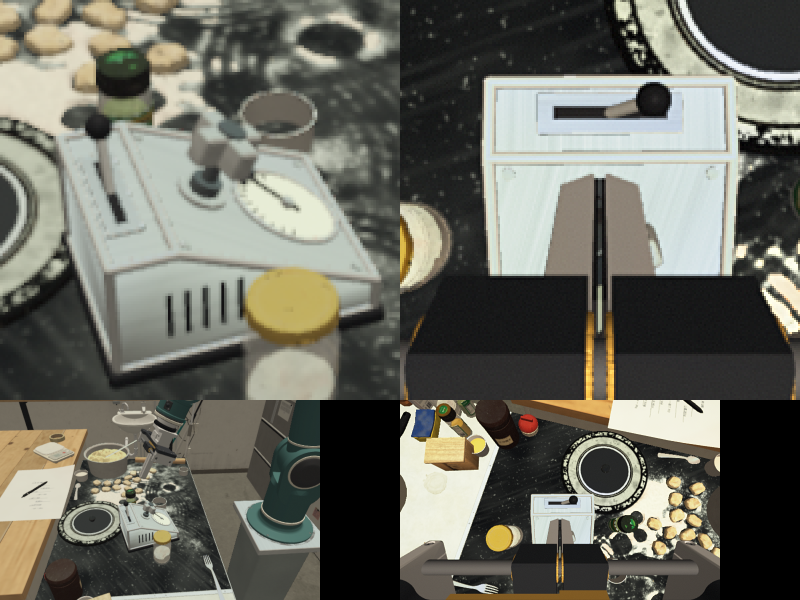

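The ball is now at the run end, at wrist pixel (347,199), which gives a lever angle of about 1.0. The pointer still stands at the studs, the objects beside the timer are in place and the tool is clear.

```bash
python3 -c "
from workcell import r
print(r.sign_off())"
```

```text
the job is handed in; nothing more can be done
None
```

I wound the timer and started it, then handed the job in at about 22 s of the 59 s allowed.

- **Winding:** I turned the key clockwise in two strokes, 1.6 and then 1.75 rad, from about 1.0 to an estimated 4.3. A zoomed wrist view showed the pointer between the two studs before I touched the lever. The side view at the end showed it still there.
- **Lever:** My first push did nothing. The fingers passed over the ball without moving it, ending higher in the side picture than the stated tip length suggested. I lifted, went back and pushed about 20 mm deeper. The force rose to about 10 N at the expected end of travel. After I backed off, the ball sat at the position for a lever angle of 1.0 in the wrist view, and the side view agreed.
- **Jar, spice bottle and ring cutter:** They look unmoved in the pictures, but I did not measure them again. Contact forces read about 10 N or less throughout, and the arm was clear of everything at hand-in.

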